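# Prime the brush-wash can and set its filler cap to breathe

### The arm

A 6-joint arm with a two-finger parallel gripper is mounted at the origin on the work surface. World frame = base frame: x ahead of the robot, y to its left, z up, the work surface at z = 0. Lengths are in mm, angles in degrees, forces in N, time in s.
With the tool pointing down it reaches from about 350 to 975 mm from the base axis. Payload 17.4 kg.
Tool frame: the origin (TCP) lies on the front face of the gripper's body, between the roots of the fingers; the fingertips stand 73 mm ahead of it and the grasp point (between the pads) lies 54 mm ahead of it; z points along the fingers, y is the direction in which the jaws open and shut (so a half turn about z gives the same grasp; the last joint's range is limited). The gripper opens to 85 mm and grips with 20 to 120 N. Pads are 22 mm wide; open, the fingers measure 114 mm over their backs; the gripper's body (76 mm by 85 mm) begins 54 mm behind the grasp point. The pads swing forward as they close: fully open they stand 13 mm farther back than shut.
Start: joints at [-67.769, 6.646, 82.598, -0, 90.757, -2.166], TCP at [278.8, -614.739, 303.903] pointing down, gripper open.
Joint ranges: [-162.19, 162.19], [-47.58, 125.68], [4.15, 143.07], [-65.23, 245.23], [0.69, 171.88], [-170.13, 170.13]. Speed limits (degrees/s): [108.29, 108.29, 127.2, 180, 180, 180].

### API

Orientations are given as a 3x3 rotation matrix whose columns are the frame's x, y, z axes.
In Python, from rig import readout, viewer, manip, nets gives the robot as it stands.
- The arm moves only by the tool move_arm, never from a script. Its argument "series" is a list of rows, each an object with "travel": the shift along the tool's x, y, z in m, a list of three; "twist": the turn about the tool's z in degrees. A call has exactly 8 rows; each row shifts and turns the pose as measured when the row begins, along the tool's axes as they then stand; what a row does not reach is not made up. A row lasts 1/10 s, in which the tool goes at most 50 mm and 8.59 degrees, less where a joint would pass 70% of its speed; a pose out of reach is approached as far as the arm can. A call is refused whole if a number of a shift passes 0.05 or a number of a turn 8.59, either way. A call with a gripper value outside its range is refused whole. "jaw" is the closure in counts, from 0 (fully open) to 255 (shut), set as the call begins (left out, the last holds). The fingers move at their own pace and stop on an object; "grip_force" is the grip in N (left out, the last holds). Time passes only in rows, so rows that do not move let the fingers close, or fill a call up. It gives the time, the measured TCP pose, the force and the opening at its end, in the units of the state.
- readout.sense(): the state, without advancing time (a new reading comes with each control period).
- viewer.snapshot(name): name is "scene" or "side" or "wrist"; returns a dict with "pixels" (384x512x3 uint8, red, green, blue), "fx", "fy", "cx", "cy" (pixels), "rvec" (rotation vector, rad) and "tvec" (3), from world to camera coordinates, as OpenCV has them. Camera axes: x right, y down, z forward; pixel columns grow to the right and rows downward; lengths in mm; the calibration is good to about 2 mm. A picture is of the moment at which its call begins. There is no depth.
- manip.sign_off(): hands the job in, once; it reports no verdict.
Trained networks look in the newest picture that a camera, given by its name, has taken for a name from the list of things; names that differ only in an ending like _2 or _b are one class to them, and where a whole thing is asked for, a point or a joint stands for the part that bears it (a point fixed in the world has none). Each returns a list of dicts, best first, with "confidence" (0 to 1); they miss things now and then, are a little off and sometimes report something else, mostly with a low value. They report only what shows in the picture. A call takes as long as a camera call.
- nets.boxes_of(thing, camera): "bbox" ([left, top, width, height] in pixels, round what is visible of it).
- nets.masks_of(thing, camera): "pixels" (384x512 bool, what is visible of it) and "bbox" ([left, top, width, height] in pixels, round what is visible of it).
The state is a dict: "t": time; "joint_pos": joint angles; "joint_velocities": joint speeds; "tau": joint torques, N m; "position": TCP position; "eef_rot": TCP orientation; "contact_force": force on the tool from outside, world axes, zero at the start; "moment": the same for the moment, N m; "width": finger opening in mm.
Only numpy, scipy, OpenCV 4.12 (cv2) and the standard library are available. Lean on these libraries where they do the work, as an engineer would, in place of code of your own. Each camera call takes 0.05 s, during which the arm holds its last target.

### The job

Get the green brush-wash can ready for use: press its sprung plunger all the way down to its stop and let it come right back up, then screw the black filler cap clockwise until it bottoms out and back it off a quarter turn so that the can can breathe. Finish still holding the cap gripped between the fingers at that setting, keeping still; do not let go. Leave the mug, jar, lid, paint tubes and palette knife where they are.

Things in the scene. Friction and masses are not known exactly. Their poses are not given: they have to be found in the camera images.
- can: the brush-wash can: a low rectangular green metal can with a bare aluminium deck, standing fixed on the table; 130 (its x) x 240 (its y) x 100 mm high (deck height). Origin at the centre of its underside. On the deck stand the plunger, 70 mm from the middle towards the can's +y end, and the filler cap, 70 mm from the middle towards its -y end. The brass drain stub on a long side marks its +x side, a white paper label its -x side. It may stand at any yaw.
- plunger (a joint): how far the sprung plunger is pressed, m: 0 fully up, 0.015 at its stop. Moves straight down; the spring takes 2 N to start and 8 N at the stop, and lifts the plunger again when let go.
- plunger_top (a point): centre of the top face of the plunger head, a flat steel disc 56 mm across and 8 mm thick with a blue dot; 150 mm above the table when up, 135 mm at the stop. Moves with the plunger.
- cap (a joint): angle of the filler cap on its thread, rad: 0 bottomed out (a hard stop), growing as it is unscrewed anticlockwise seen from above (right-hand thread). Starts part-way on, between 1.9 and 3.3. The thread rises 6 mm per turn (about 0.95 mm per rad). Stays where it is left: friction about 0.06 N m.
- filler_cap: the black knurled round filler cap, 44 mm across, 34 mm tall, on an upright axis, with a white line on its top from the centre to the rim and on down its side. Origin at the centre of its underside, 112 mm above the table when bottomed out (top face at 146 mm); its x axis runs along the white line. Below it is a narrower steel neck, 12 mm tall and 38 mm across, standing on the deck.
- cap_grip (a point): point on the filler cap's axis, 22 mm above its underside and 12 mm below its top: a good height to grip; 134 mm above the table when bottomed out. Moves with the cap.
- cap_line (a point): a point on the cap's white line, on the top face 20 mm out from the axis. Turns with the cap.
- stop_mark (a point): red dot, 13 mm across, on the deck beside the cap, 40 mm from its axis towards the can's +x side. The white line points at it when the cap is bottomed out, and a quarter turn anticlockwise of it (towards the plunger) when backed off a quarter turn.
- brush_mug: bystander: white mug 82 mm across, 100 mm tall, with brushes reaching 250 mm above the table. Origin at the centre of its underside.
- jar: bystander: paint-stained jar, 72 mm across, 95 mm tall. Origin at the centre of its underside.
- jar_lid: bystander: dark flat lid, 66 mm across, 10 mm thick, lying close beside the can. Origin at the centre of its underside.
- tube_red: bystander: metal paint tube with a red band, 100 x 30 x 25 mm, lying close beside the can. Origin under its middle; its white cap points to its +x.
- tube_ochre: bystander: the same tube with an ochre band, lying on the table.
- tube_blue: bystander: the same tube with a blue band, lying on the table.
- palette_knife: bystander: palette knife, 200 mm long, 20 mm wide, 15 mm tall, wooden handle to its -x, lying on the table. Origin on the table near its middle.

How it is judged (in metres and radians):
On the way, in this order (a step that is already met when the one before it is completed fails the run):
1. the plunger is pressed down to its stop (value of joint plunger above 0.0135 m), for 0.1 s.
2. the plunger is back up (value of joint plunger below 0.0015 m), for 0.1 s.
3. the filler cap is bottomed out (value of joint cap below 0.07 rad), for 0.1 s.
At the end, for the whole second after the job is handed in: the filler cap stands a quarter turn (1.57 rad, within 0.3 rad or 17 degrees) back from bottomed out and is not turning, the fingers hold it with more than 3 N with the grasp point within 30 mm of cap_grip, and the plunger is fully up (within 1.5 mm) (value of joint cap between 1.27 and 1.87 rad and velocity of joint cap between -0.1 and 0.1 rad/s and value of joint plunger below 0.0015 m and contact force between the fingers and filler_cap above 3 N and distance between the grasp point and cap_grip below 0.03 m); the arm keeps its last pose, push and grip.
It fails at once if a bystander (mug, jar, lid, tube or palette knife) is moved more than 20 mm (distance of any of brush_mug, jar, jar_lid, tube_red, tube_ochre, tube_blue, palette_knife from where it was at the start of the episode above 0.02 m).
It also fails if it takes over 61 s, if anything falls off the work surface, if the arm or the gripper's body presses on something with over 40 N, if the wrist force passes 120 N, or if a joint passes its speed limit or range.

## Working session

There is one attempt and no reset: what is moved stays moved. The work goes in short steps, Python scripts to look and compute and a tool call to move; the robot and the scene stay as the last step left them, time stands still between calls to the robot, and variables do not carry over. Pictures are saved under pics/ and viewed, and the job is handed in when it is done.

Besides the shell and the picture viewer there is one more tool, called after "Call:" by a JSON object that holds its "op" and its "data". move_arm: Moves the arm, as the interface text tells. Its arguments: {"type":"object","properties":{"series":{"type":"array","items":{"type":"object","properties":{"travel":{"type":"array","items":{"type":"number"}},"twist":{"type":"number"}}}},"jaw":{"type":"number"},"grip_force":{"type":"number"}},"required":["series"]}

```bash
ls; mkdir -p pics
python3 - <<'E'
from rig import readout, viewer, manip, nets
import cv2
s=readout.sense(); print(s)
for n in("scene","side","wrist"):
    p=viewer.snapshot(n); print(n,{k:p[k] for k in p if k!='pixels'})
    cv2.imwrite(f"pics/{n}0.png",p['pixels'][:,:,::-1])
    for t in("can","plunger_top","filler_cap","stop_mark"):
        try: print(t,[(d['bbox'],round(d['confidence'],2)) for d in nets.boxes_of(t,n)][:2])
        except Exception as e: print(t,e)
E
```

```text
pics
{'t': 0.0, 'joint_pos': array([-6.77685951e+01,  6.67366324e+00,  8.26370909e+01, -8.32391087e-04,
        9.07566405e+01, -2.16579344e+00]), 'joint_velocities': array([-0.02754505,  0.07701779,  0.06879135, -0.01665712, -0.08159311,
       -0.05465725]), 'tau': array([ 7.78454360e-04, -7.31982279e+01, -6.32499647e+01,  3.57597685e-05,
        6.03234657e-03,  4.15550483e-05]), 'position': array([ 278.76051977, -614.623087  ,  303.15298   ]), 'eef_rot': array([[ 9.10703943e-01,  4.13059461e-01, -4.58481444e-04],
       [ 4.13059715e-01, -9.10703299e-01,  1.08332153e-03],
       [ 2.99356437e-05, -1.17596540e-03, -9.99999308e-01]]), 'contact_force': array([-0.70679767, -0.26737948,  0.09451613]), 'moment': array([ 0.01969613, -0.05151756,  0.02125045]), 'width': 85.29959630024288}
scene {'fx': 357.589912884968, 'fy': 357.589912884968, 'cx': 259.83634089086445, 'cy': 192.64009129091335, 'rvec': array([ 2.11633492,  0.72721681, -0.34711607]), 'tvec': array([-489.53387062, -143.22347009, 1330.52339434])}
can [([179.9, 172.1, 61.9, 97.3], 0.98)]
plunger_top [([198.0, 200.2, 23.9, 17.
[... 165 characters left out ...]
cx': 260.5823049346994, 'cy': 194.63749292799915, 'rvec': array([ 0.58208385, -2.79011531,  0.98832413]), 'tvec': array([ 557.72139809,  249.84650314, 1572.81582227])}
can [([261.3, 152.5, 51.2, 66.9], 0.86), ([287.9, 173.9, 7.4, 16.9], 0.67)]
plunger_top [([289.3, 123.0, 13.9, 20.7], 0.72), ([260.2, 193.2, 10.2, 22.0], 0.5)]
filler_cap [([286.5, 178.1, 10.2, 13.8], 0.54)]
stop_mark [([264.3, 149.2, 51.4, 69.7], 0.62)]
wrist {'fx': 310.94938088707374, 'fy': 310.94938088707374, 'cx': 260.30755932153335, 'cy': 192.14326506893448, 'rvec': array([-2.43725593,  1.57212632,  0.21682652]), 'tvec': array([-676.04565099,  -35.14904705,  376.68963515])}
can []
plunger_top []
filler_cap []
stop_mark []
```

Run:
```python
import cv2
for n,(x,y,w,h) in dict(scene=(120,130,180,140),side=(210,90,150,140)).items():
    im=cv2.imread(f"pics/{n}0.png"); 
    cv2.imwrite(f"pics/{n}0z.png",cv2.resize(im[y:y+h,x:x+w],None,fx=4,fy=4,interpolation=cv2.INTER_CUBIC))
```

```text
(no output)
```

View pics/scene0.png

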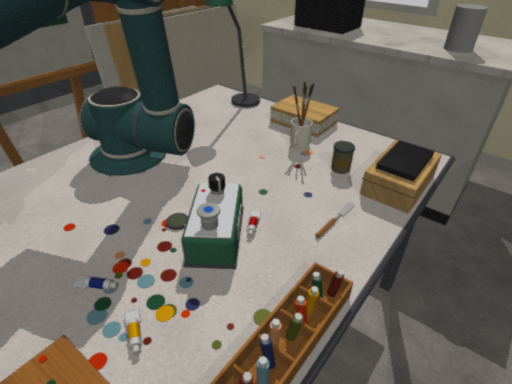

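View pics/side0.png

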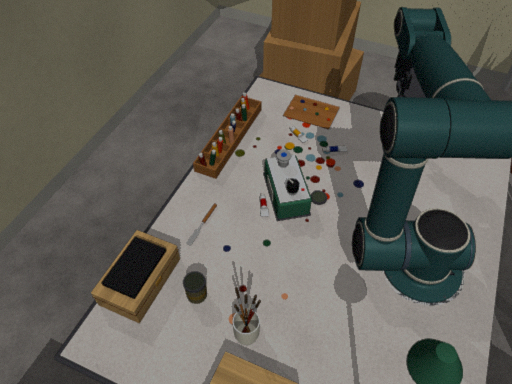

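View pics/wrist0.png

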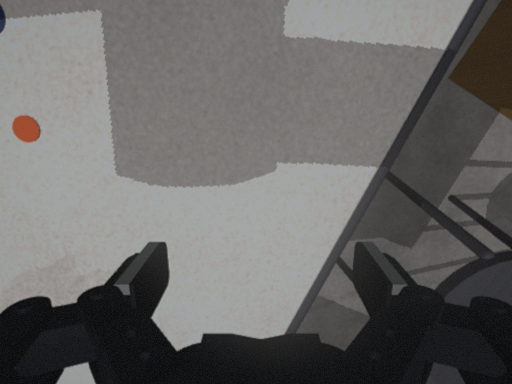

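```bash
sleep 1
```

```text
(no output)
```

The scene camera shows the can at (213,225), with the plunger at about (208,210) and the cap at about (217,182). In the side camera they are at (284,157) and (292,184). The net's side box for the plunger, at (296,133), is actually a tube, so it's wrong.

```bash
cat > h.py <<'E'
import numpy as np, cv2
def ray(p,u,v):
    R=cv2.Rodrigues(np.array(p['rvec']))[0]; C=-R.T@p['tvec']
    d=R.T@np.array([(u-p['cx'])/p['fx'],(v-p['cy'])/p['fy'],1]); return C,d/np.linalg.norm(d)
def atz(p,u,v,z):
    C,d=ray(p,u,v); return C+d*(z-C[2])/d[2]
def proj(p,X):
    R=cv2.Rodrigues(np.array(p['rvec']))[0]; c=R@np.array(X,float)+p['tvec']
    return np.array([p['fx']*c[0]/c[2]+p['cx'],p['fy']*c[1]/c[2]+p['cy']])
E
python3 - <<'E'
from rig import viewer
from h import *
S=viewer.snapshot("scene");D=viewer.snapshot("side")
for nm,p,u,v,z in [("plS",S,208,210,150),("plD",D,284,155,150),("capS",S,217,176.5,148),("capD",D,292,183,148)]:
    print(nm,atz(p,u,v,z))
E
```

```text
plS [ 594.65528345 -173.37797301  150.        ]
plD [ 586.26671587 -168.31003017  150.        ]
capS [513.36472853 -55.59619678 148.        ]
capD [510.18590628 -53.19555589 148.        ]
```

View pics/scene0z.png

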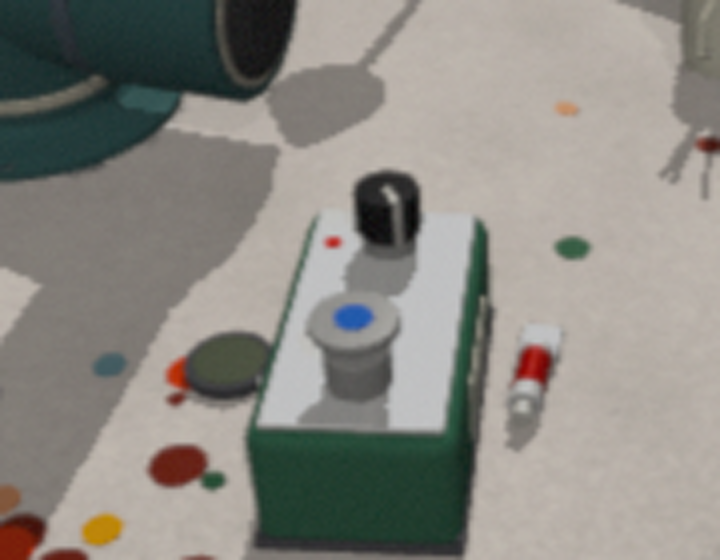

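View pics/side0z.png

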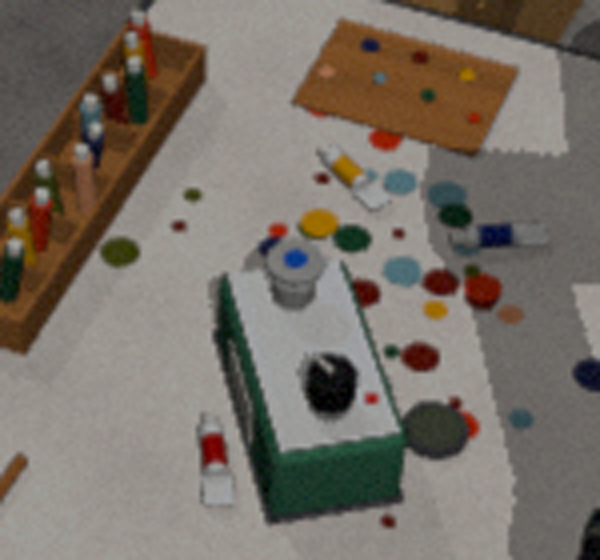

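Run:
```python
from rig import viewer
from h import *
S=viewer.snapshot("scene");D=viewer.snapshot("side")
pl=[atz(S,208.2,209.4,150),atz(D,284,154.7,150)]
cp=[atz(S,216.8,176.,148.3),atz(D,291.7,182.,148.3)]
st=[atz(S,203.3,190.5,100),atz(D,303,189.5,100)]
for a in(pl,cp,st):print(a)
P=np.mean(pl,0);C=np.mean(cp,0);d=(P-C)[:2];print(P,C,np.hypot(*d),'y dir deg',np.degrees(np.arctan2(d[1],d[0])))
for i in(0,1):
  e=(st[i]-cp[i])[:2];print('stop',np.hypot(*e),np.degrees(np.arctan2(e[1],e[0])))
for i,z in((1,148.3),(0,148.3)):
  # line rim ends
  q=atz((S,D)[i],*((120+397/4,130+196/4),(210+316/4,90+357/4))[i],148.3); e=(q-cp[i])[:2];print('line',np.hypot(*e),np.degrees(np.arctan2(e[1],e[0])))
```

```text
[array([ 593.47215205, -171.48771089,  150.        ]), array([ 586.83728286, -169.75938416,  150.        ])]
[array([511.63339542, -54.49899297, 148.3       ]), array([512.76346409, -56.89913493, 148.3       ])]
[array([480.41610205, -79.68005236, 100.        ]), array([473.85965441, -79.72146016, 100.        ])]
[ 590.15471745 -170.62354753  150.        ] [512.19842976 -55.69906395 148.3       ] 138.8697941100008 y dir deg -55.84992737994262
stop 40.10742022580465 -141.10902856807422
stop 45.10393482866085 -149.60263433480495
line 15.799176259261495 -31.307577346715878
line 16.032730061317032 -23.13707704097782
```

Call:
{"op": "move_arm", "data": {"series": [{"travel": [0.042, -0.025, 0], "twist": 0}, {"travel": [0.042, -0.025, 0], "twist": 0}, {"travel": [0.042, -0.025, 0], "twist": 0}, {"travel": [0.042, -0.025, 0], "twist": 0}, {"travel": [0.042, -0.025, 0], "twist": 0}, {"travel": [0.042, -0.025, 0], "twist": 0}, {"travel": [0.042, -0.025, 0], "twist": 0}, {"travel": [0.042, -0.025, 0], "twist": 0}], "jaw": 255, "grip_force": 40}}

```text
t: 1.75
position: [504.6, -288.9, 303.3]
eef_rot: [[0.914, 0.405, 0.001], [0.405, -0.914, -0.001], [0.0, 0.001, -1.0]]
contact_force: [0.8, 0.1, 0.5]
width: 0.0
```

Run:
```python
from rig import viewer,readout
from h import *
W=viewer.snapshot("wrist");cv2.imwrite("pics/w1.png",W['pixels'][:,:,::-1])
s=readout.sense();print(s['t'],s['position'],s['eef_rot'],s['joint_pos'],s['width'],s['contact_force'])
R=cv2.Rodrigues(W['rvec'])[0];C=-R.T@W['tvec'];print('cam in tool',s['eef_rot'].T@(C-s['position']))
print(proj(W,[590,-170.6,150]),proj(W,[512,-55.7,148]))
```

```text
1.8 [ 507.78671888 -284.0432722   303.35199887] [[ 9.12901622e-01  4.08175055e-01  1.93746373e-03]
 [ 4.08172869e-01 -9.12903532e-01  1.43199901e-03]
 [ 2.35322376e-03 -5.16454083e-04 -9.99997098e-01]] [-31.78136505  -4.9964189   94.4150482    0.12821711  90.53021763
  34.12966405] 0.011504419115613567 [ 2.40428045  4.71236041 -1.32997708]
cam in tool [ 64.02552272   3.7652932  -69.05945766]
[143.33307827  10.67291532] [-57.52846343  53.2659064 ]
```

View pics/w1.png

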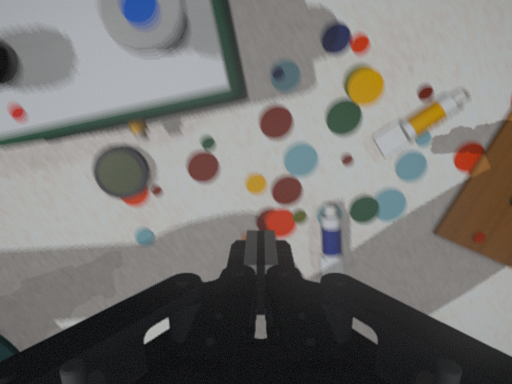

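Call:
{"op": "move_arm", "data": {"series": [{"travel": [0.02, -0.034, 0], "twist": 0}, {"travel": [0.02, -0.034, 0], "twist": 0}, {"travel": [0.015, -0.02, 0], "twist": 0}, {"travel": [0, 0, 0], "twist": 0}, {"travel": [0, 0, 0], "twist": 0}, {"travel": [0, 0, 0], "twist": 0}, {"travel": [0, 0, 0], "twist": 0}, {"travel": [0, 0, 0], "twist": 0}]}}

```text
t: 2.6
position: [523.3, -176.3, 303.7]
eef_rot: [[0.912, 0.411, 0.002], [0.411, -0.912, 0.001], [0.003, 0.0, -1.0]]
contact_force: [0.6, -0.6, 0.1]
width: -0.3
```

Run:
```python
from rig import viewer,readout,nets
from h import *
W=viewer.snapshot("wrist");cv2.imwrite("pics/w2.png",W['pixels'][:,:,::-1])
for t in("plunger_top","filler_cap"): print(t,[(d['bbox'],round(d['confidence'],2)) for d in nets.boxes_of(t,"wrist")][:2])
s=readout.sense();print(s['t'],s['position'],s['eef_rot'],s['joint_pos'],s['width'],s['contact_force'])
h=cv2.cvtColor(W['pixels'],cv2.COLOR_RGB2HSV)
for nm,m in(("blue",cv2.inRange(h,(100,150,100),(125,255,255))),("red",cv2.inRange(h,(0,150,120),(8,255,255)))):
    n,l,st,c=cv2.connectedComponentsWithStats(m)
    for i in range(1,n):
        if st[i,4]>60: print(nm,st[i],c[i],atz(W,*c[i],150 if nm=="blue" else 100))
print(proj(W,[590,-170.6,150]),proj(W,[512,-55.7,148]))
```

```text
plunger_top [([252.2, 71.4, 77.2, 81.4], 0.72)]
filler_cap [([69.3, 118.5, 79.4, 62.5], 0.91)]
2.75 [ 523.32996817 -176.07247139  303.68348118] [[ 9.11448831e-01  4.11405841e-01  2.50265359e-03]
 [ 4.11404294e-01 -9.11452266e-01  1.12815140e-03]
 [ 2.74517736e-03  1.35016420e-06 -9.99996232e-01]] [-21.28653466  -8.8137797   97.86236731   0.11229638  90.84126746
  44.42204375] -0.19663679344702142 [-0.0781784  -0.98710557 -0.10711144]
blue [274  96  33  34 873] [289.89461627 112.81557847] [ 589.63984373 -169.92091009  150.        ]
red [141  23  35  20 552] [157.77355072  32.41304348] [603.19004726 -51.75518764 100.        ]
red [431  99  17  18 233] [439.03862661 107.6223176 ] [ 646.27525017 -288.22759085  100.        ]
red [134 181  13  12 125] [140.096 186.624] [476.18628274 -78.96469036 100.        ]
red [204 239  23  14 134] [217.13432836 247.49253731] [ 448.84763572 -165.40819342  100.        ]
red [337 257  29  24 472] [351.93008475 267.68855932] [ 482.9010399  -293.96519955  100.        ]
[290.99936592 112.74208198] [100.32152339 146.90033524]
```

View pics/w2.png

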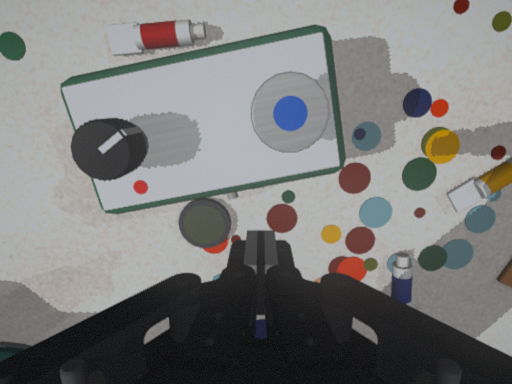

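Call:
{"op": "move_arm", "data": {"series": [{"travel": [0.02, 0.007, 0], "twist": 0}, {"travel": [0.022, 0.008, 0], "twist": 0}, {"travel": [0.021, 0.0066, 0], "twist": 0}, {"travel": [0, 0, 0.02], "twist": 0}, {"travel": [0, 0, 0.02], "twist": 0}, {"travel": [0, 0, 0.015], "twist": 0}, {"travel": [0, 0, 0.005], "twist": 0}, {"travel": [0, 0, 0], "twist": 0}]}}

```text
t: 3.55
position: [592.4, -171.4, 242.1]
eef_rot: [[0.913, 0.409, 0.004], [0.409, -0.913, 0.001], [0.003, 0.001, -1.0]]
contact_force: [-0.6, 0.7, 0.2]
width: 0.1
```

Run:
```python
from rig import viewer,readout,nets
from h import *
s=readout.sense();print(s['t'],s['position'],s['eef_rot'],s['contact_force'])
print('to go tool',s['eef_rot'].T@(np.array([589.6,-169.9,223])-s['position']))
```

```text
3.55 [ 592.35055856 -171.44299932  242.14528578] [[ 9.12559426e-01  4.08928702e-01  3.55110122e-03]
 [ 4.08929389e-01 -9.12565853e-01  5.63597940e-04]
 [ 3.47108509e-03  9.37833042e-04 -9.99993536e-01]] [-0.59579483  0.69559011  0.23148439]
to go tool [-1.94552529 -2.55082592 19.13626414]
```

Call:
{"op": "move_arm", "data": {"series": [{"travel": [-0.002, -0.002, 0.008], "twist": 0}, {"travel": [0, 0, 0.006], "twist": 0}, {"travel": [0, 0, 0.004], "twist": 0}, {"travel": [0, 0, 0.004], "twist": 0}, {"travel": [0, 0, 0.003], "twist": 0}, {"travel": [0, 0, 0.003], "twist": 0}, {"travel": [0, 0, 0.002], "twist": 0}, {"travel": [0, 0, 0], "twist": 0}]}}

```text
t: 4.35
position: [589.8, -170.7, 213.5]
eef_rot: [[0.913, 0.409, 0.007], [0.409, -0.913, -0.001], [0.006, 0.004, -1.0]]
contact_force: [-3.0, 0.4, 4.2]
width: -0.1
```

Call:
{"op": "move_arm", "data": {"series": [{"travel": [0, 0, 0.002], "twist": 0}, {"travel": [0, 0, 0.002], "twist": 0}, {"travel": [0, 0, 0.002], "twist": 0}, {"travel": [0, 0, 0.002], "twist": 0}, {"travel": [0, 0, 0.001], "twist": 0}, {"travel": [0, 0, 0.001], "twist": 0}, {"travel": [0, 0, 0.001], "twist": 0}, {"travel": [0, 0, 0], "twist": 0}]}}

```text
t: 5.15
position: [590.0, -170.7, 208.3]
eef_rot: [[0.913, 0.409, 0.01], [0.409, -0.913, -0.002], [0.008, 0.005, -1.0]]
contact_force: [-4.3, 1.7, 6.2]
width: -0.0
```

Call:
{"op": "move_arm", "data": {"series": [{"travel": [0, 0, 0.003], "twist": 0}, {"travel": [0, 0, 0.003], "twist": 0}, {"travel": [0, 0, 0.003], "twist": 0}, {"travel": [0, 0, 0.003], "twist": 0}, {"travel": [0, 0, 0.003], "twist": 0}, {"travel": [0, 0, 0.003], "twist": 0}, {"travel": [0, 0, 0.003], "twist": 0}, {"travel": [0, 0, 0.003], "twist": 0}]}}

```text
t: 5.95
position: [589.8, -170.6, 207.4]
eef_rot: [[0.912, 0.409, 0.018], [0.409, -0.912, -0.005], [0.014, 0.012, -1.0]]
contact_force: [-17.5, 5.5, 29.5]
width: 0.2
```

Run:
```python
from rig import viewer,readout
from h import *
for n in("scene","side"):
    p=viewer.snapshot(n); u,v=proj(p,[590,-170,140]).astype(int)
    cv2.imwrite(f"pics/{n}p.png",cv2.resize(p['pixels'][v-45:v+45,u-60:u+60,::-1],None,fx=5,fy=5,interpolation=cv2.INTER_CUBIC))
s=readout.sense();print(s['t'],s['position'],s['contact_force'])
```

```text
6.05 [ 589.77191068 -170.58021548  207.32849611] [-17.50687167   5.54711553  28.39197142]
```

View pics/scenep.png

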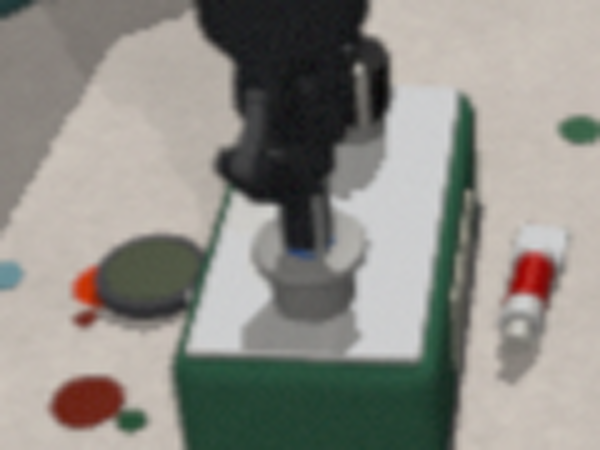

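Call:
{"op": "move_arm", "data": {"series": [{"travel": [0, 0, -0.01], "twist": 0}, {"travel": [0, 0, -0.015], "twist": 0}, {"travel": [0, 0, -0.02], "twist": 0}, {"travel": [0, 0, -0.025], "twist": 0}, {"travel": [0, 0, -0.025], "twist": 0}, {"travel": [0, 0, 0], "twist": -8}, {"travel": [0, 0, 0], "twist": -8}, {"travel": [0, 0, 0], "twist": -8}]}}

```text
t: 6.85
position: [588.4, -170.1, 310.3]
eef_rot: [[0.658, 0.752, 0.022], [0.753, -0.658, -0.007], [0.01, 0.021, -1.0]]
contact_force: [-0.3, -0.6, -0.2]
width: 0.3
```

Call:
{"op": "move_arm", "data": {"series": [{"travel": [0, 0, 0], "twist": -8.5}, {"travel": [0, 0, 0], "twist": -8.5}, {"travel": [0, 0, 0], "twist": -8.5}, {"travel": [0, 0, 0], "twist": -8.5}, {"travel": [0, 0, 0], "twist": -8.5}, {"travel": [0, 0, 0], "twist": -8.5}, {"travel": [0, 0, 0], "twist": 0}, {"travel": [0, 0, 0], "twist": 0}], "jaw": 0}}

```text
t: 7.65
position: [588.9, -170.3, 312.6]
eef_rot: [[-0.179, 0.983, 0.024], [0.984, 0.18, -0.007], [-0.011, 0.022, -1.0]]
contact_force: [-0.5, -0.2, 1.3]
width: 85.3
```

Run:
```python
from rig import viewer,readout
from h import *
s=readout.sense();print(s['t'],s['position'],s['eef_rot'],s['joint_pos'],s['contact_force'],s['width'])
# target: camera roughly above the cap: TCP = cap - 64 along tool x + ...
R=s['eef_rot']; print('to go to cap',R.T@(np.array([512,-55.7,0])-s['position']))
```

```text
7.65 [ 588.90784981 -170.26676386  312.62596986] [[-0.17934894  0.98349949  0.02372151]
 [ 0.98372239  0.17955845 -0.00700112]
 [-0.011145    0.02207974 -0.99969409]] [-1.85280754e+01 -1.85164926e+00  9.05603369e+01  5.15507596e-02
  8.98750040e+01 -2.88670902e+01] [-0.47191867 -0.21333301  1.32756791] 85.31762933027389
to go to cap [129.97944748 -61.97009929 309.90386864]
```

Call:
{"op": "move_arm", "data": {"series": [{"travel": [0.022, -0.02, 0], "twist": 0}, {"travel": [0.022, -0.02, 0], "twist": 0}, {"travel": [0.021, -0.02, 0], "twist": 0}, {"travel": [0, 0, 0], "twist": 0}, {"travel": [0, 0, 0], "twist": 0}, {"travel": [0, 0, 0], "twist": 0}, {"travel": [0, 0, 0], "twist": 0}, {"travel": [0, 0, 0], "twist": 0}]}}

```text
t: 8.45
position: [517.4, -116.2, 310.4]
eef_rot: [[-0.154, 0.988, 0.023], [0.988, 0.154, -0.007], [-0.011, 0.022, -1.0]]
contact_force: [-0.1, -0.0, -0.2]
width: 85.5
```

Run:
```python
from rig import viewer,readout,nets
from h import *
W=viewer.snapshot("wrist");cv2.imwrite("pics/w3.png",W['pixels'][:,:,::-1])
s=readout.sense();print(s['t'],s['position'],s['eef_rot'],s['joint_pos'],s['contact_force'])
m=nets.masks_of("filler_cap","wrist");print([(d['bbox'],d['confidence']) for d in m])
h=cv2.cvtColor(W['pixels'],cv2.COLOR_RGB2HSV)
for nm,m in(("blue",cv2.inRange(h,(100,150,100),(125,255,255))),("red",cv2.inRange(h,(0,150,120),(8,255,255)))):
    n,l,st,c=cv2.connectedComponentsWithStats(m)
    for i in range(1,n):
        if st[i,4]>60: print(nm,st[i],c[i],atz(W,*c[i],150 if nm=="blue" else 100))
print(proj(W,[512,-55.7,148]))
```

```text
8.5 [ 517.36777004 -116.21619882  310.37945288] [[-0.15403978  0.98778614  0.02345801]
 [ 0.98800878  0.15424013 -0.00697441]
 [-0.01050739  0.02210238 -0.99970049]] [-1.54050214e+01 -1.23688631e+01  1.00324072e+02 -2.82162992e-02
  9.06427433e+01 -2.42739420e+01] [0.48459313 0.13786472 0.03631237]
[([227.2, 81.3, 60.0, 64.2], 0.79)]
blue [319 255  27  25 522] [331.95210728 267.08429119] [ 589.34626669 -169.82471251  150.        ]
red [341  77  16  32 248] [348.68145161  92.69758065] [585.21533839 -29.52861415 100.        ]
red [209 125  13  13 136] [215.18382353 130.77941176] [475.7414401  -78.97102595 100.        ]
red [147 174  21  22 153] [154.00653595 186.95424837] [ 425.81509603 -138.37572458  100.        ]
red [165 299  27  23 485] [178.01237113 309.92783505] [ 458.28064677 -268.64732786  100.        ]
red [328 318  13  11 107] [334.24299065 323.30841121] [ 625.11488837 -262.61542868  100.        ]
[261.25693231 112.45440495]
```

View pics/w3.png

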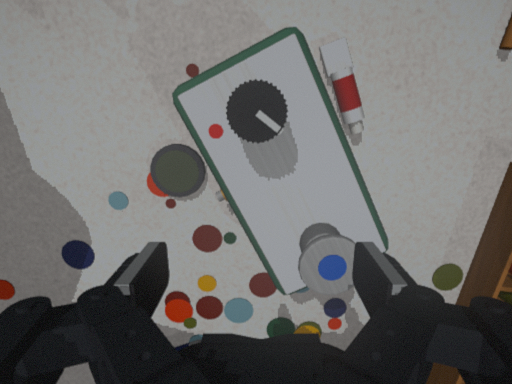

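Run:
```python
from rig import viewer,readout,nets
from h import *
W=viewer.snapshot("wrist")
x,y=0,0
im=W['pixels'];g=im.max(2);m=(g<60).astype(np.uint8);m[:, :215]=0;m[:,300:]=0;m[150:]=0;m[:70]=0
m=cv2.morphologyEx(m,cv2.MORPH_CLOSE,np.ones((15,15)))
n,l,st,c=cv2.connectedComponentsWithStats(m);i=1+np.argmax(st[1:,4]);print(st[i],c[i])
ct=c[i]
k=cv2.findContours((l==i).astype(np.uint8),0,2)[0][0]; print(cv2.minEnclosingCircle(k))
C=atz(W,*cv2.minEnclosingCircle(k)[0],146);print(C)
q=atz(W,280,130,148);p=atz(W,257,112,148);e=(q-p)[:2];print(p,np.degrees(np.arctan2(e[1],e[0])))
s=readout.sense();R=s['eef_rot'];print(s['t'])
# want grasp point (54 ahead) at cap_grip (510.3,-55.5,136)
G=np.array([510.3,-55.5,136.]);print('to go',R.T@(G-s['position'])-[0,0,54])
```

```text
[ 227   80   60   62 2801] [256.34666191 110.90610496]
((256.7724609375, 110.7921371459961), 30.843204498291016)
[508.53403304 -55.04854392 146.        ]
[508.79128779 -55.79403338 148.        ] -28.403488057384493
8.6
to go [ 62.74439169  -1.30822945 119.70364128]
```

Call:
{"op": "move_arm", "data": {"series": [{"travel": [0.021, -0.001, 0], "twist": 0}, {"travel": [0.021, -0.001, 0], "twist": 0}, {"travel": [0.02, 0, 0], "twist": 0}, {"travel": [0, 0, 0.02], "twist": 0}, {"travel": [0, 0, 0.025], "twist": 0}, {"travel": [0, 0, 0.02], "twist": 0}, {"travel": [0, 0, 0.005], "twist": 0}, {"travel": [0, 0, 0], "twist": 0}]}}

```text
t: 9.4
position: [507.8, -53.9, 237.9]
eef_rot: [[-0.153, 0.988, 0.024], [0.988, 0.153, -0.007], [-0.011, 0.023, -1.0]]
contact_force: [-0.4, -0.6, 0.6]
width: 85.6
```

Run:
```python
from rig import viewer,readout,nets
from h import *
s=readout.sense();R=s['eef_rot'];print(s['t'],s['position'],R,s['joint_pos'],s['contact_force'])
G=np.array([509.6,-55.4,136.]);print('to go',R.T@(G-s['position'])-[0,0,54])
W=viewer.snapshot("wrist");cv2.imwrite("pics/w4.png",W['pixels'][:,:,::-1])
```

```text
9.4 [507.82933405 -53.93757498 237.9396081 ] [[-0.15252595  0.9880116   0.02385195]
 [ 0.98824326  0.15273024 -0.00698089]
 [-0.01054012  0.02250676 -0.99969113]] [ -8.84613638 -13.49911672 107.98135815  -0.18604157  84.10577015
 -17.60993779] [-0.43523236 -0.5796122   0.56961555]
to go [-0.6408486  -0.76824864 47.96056469]
```

View pics/w4.png

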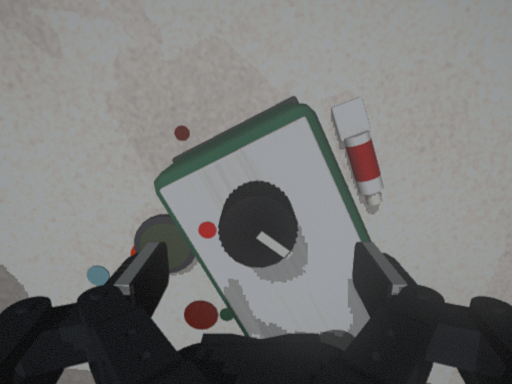

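Call:
{"op": "move_arm", "data": {"series": [{"travel": [0, 0, 0.015], "twist": 0}, {"travel": [0, 0, 0.015], "twist": 0}, {"travel": [0, 0, 0.01], "twist": 0}, {"travel": [0, 0, 0.006], "twist": 0}, {"travel": [0, 0, 0.001], "twist": 0}, {"travel": [0, 0, 0], "twist": 0}, {"travel": [0, 0, 0], "twist": 0}, {"travel": [0, 0, 0], "twist": 0}]}}

```text
t: 10.25
position: [510.0, -54.7, 189.8]
eef_rot: [[-0.152, 0.988, 0.027], [0.988, 0.152, -0.007], [-0.011, 0.026, -1.0]]
contact_force: [0.2, 0.5, 0.2]
width: 85.1
```

Run:
```python
from rig import viewer,readout,nets
from h import *
s=readout.sense();R=s['eef_rot'];print(s['t'],s['position'],s['contact_force'])
G=np.array([509.6,-55.4,136.]);print('to go',R.T@(G-s['position'])-[0,0,54])
for n in("wrist","scene"):
    p=viewer.snapshot(n);im=p['pixels']
    if n=="scene":u,v=proj(p,[510,-55,140]).astype(int);im=cv2.resize(im[v-45:v+45,u-60:u+60],None,fx=5,fy=5,interpolation=cv2.INTER_CUBIC)
    cv2.imwrite(f"pics/{n}5.png",im[:,:,::-1])
```

```text
10.25 [509.97127993 -54.71165987 189.76080205] [0.15132199 0.470895   0.22376607]
to go [-0.00596188 -1.84795699 -0.26527643]
```

View pics/wrist5.png

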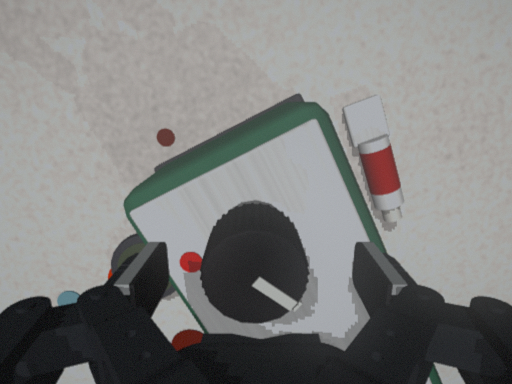

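View pics/scene5.png

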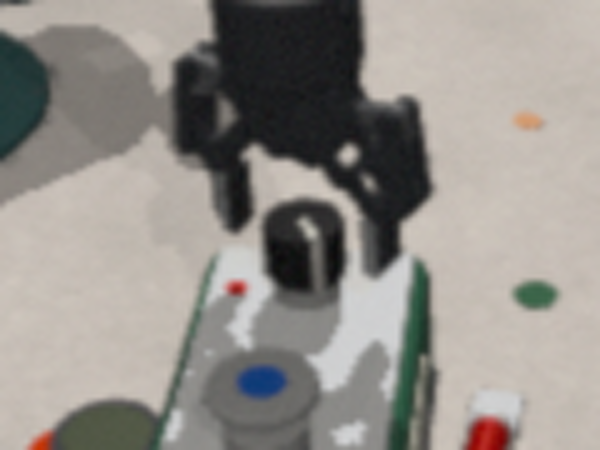

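Call:
{"op": "move_arm", "data": {"series": [{"travel": [0, -0.0018, 0], "twist": 0}, {"travel": [0, 0, 0], "twist": 0}, {"travel": [0, 0, 0], "twist": 0}, {"travel": [0, 0, 0], "twist": 0}, {"travel": [0, 0, 0], "twist": 0}, {"travel": [0, 0, 0], "twist": 0}, {"travel": [0, 0, 0], "twist": 0}, {"travel": [0, 0, 0], "twist": 0}], "jaw": 255, "grip_force": 40}}

```text
t: 11.15
position: [507.3, -55.1, 190.8]
eef_rot: [[-0.152, 0.988, 0.025], [0.988, 0.152, -0.008], [-0.012, 0.024, -1.0]]
contact_force: [0.1, -0.1, 0.6]
width: 43.0
```

Run:
```python
from rig import readout
s=readout.sense();print(s['t'],s['position'],s['contact_force'],s['moment'],s['width'],s['joint_pos'])
```

```text
11.15 [507.30051174 -55.13883501 190.76408502] [ 0.10690219 -0.10945854  0.63744939] [-0.00287054  0.24792394 -0.06713421] 43.025630625971786 [ -8.97191317 -11.96697985 111.16647843  -0.22844898  79.29541851
 -17.67819062]
```

Call:
{"op": "move_arm", "data": {"series": [{"travel": [0, 0, 0.0001], "twist": 7}, {"travel": [0, 0, 0.0001], "twist": 7}, {"travel": [0, 0, 0.0001], "twist": 7}, {"travel": [0, 0, 0.0001], "twist": 7}, {"travel": [0, 0, 0.0001], "twist": 7}, {"travel": [0, 0, 0.0001], "twist": 7}, {"travel": [0, 0, 0.0001], "twist": 7}, {"travel": [0, 0, 0.0001], "twist": 7}]}}

```text
t: 11.95
position: [506.7, -55.0, 189.8]
eef_rot: [[0.758, 0.652, 0.022], [0.652, -0.758, -0.008], [0.012, 0.021, -1.0]]
contact_force: [-1.2, 0.0, 0.8]
width: 42.7
```

```bash
cat > st.py <<'E'
from rig import readout,viewer
import numpy as np,cv2,sys
s=readout.sense();R=s['eef_rot'];np.set_printoptions(precision=3,suppress=True)
print(s['t'],s['position'],s['contact_force'],s['moment'],s['width'],'q6',s['joint_pos'][5],'yaw',np.degrees(np.arctan2(R[1,0],R[0,0])),'z',R[:,2])
if len(sys.argv)>1:
    cv2.imwrite(f"pics/{sys.argv[1]}.png",viewer.snapshot("wrist")['pixels'][:,:,::-1])
E
python3 st.py w6
```

```text
11.95 [506.728 -54.982 189.781] [-1.175  0.006  0.783] [0.029 0.44  0.115] 42.72349756108244 q6 40.37363126970266 yaw 40.72162812523347 z [ 0.022 -0.008 -1.   ]
```

View pics/w6.png

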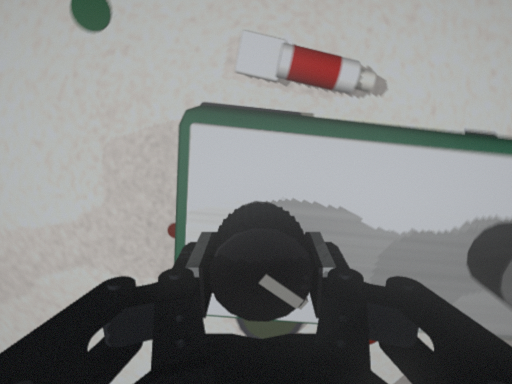

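The cap turns with the fingers: the white line still runs from about (262,280) to (303,302) in the wrist picture, as it did before gripping. The tool has turned 58°, so about 59° is left.

Call:
{"op": "move_arm", "data": {"series": [{"travel": [0, 0, 0.0001], "twist": 6}, {"travel": [0, 0, 0.0001], "twist": 6}, {"travel": [0, 0, 0.0001], "twist": 6}, {"travel": [0, 0, 0.0001], "twist": 6}, {"travel": [0, 0, 0.0001], "twist": 6}, {"travel": [0, 0, 0.0001], "twist": 6}, {"travel": [0, 0, 0.0001], "twist": 6}, {"travel": [0, 0, 0], "twist": 3}]}}

```text
t: 12.8
position: [506.6, -54.5, 189.0]
eef_rot: [[0.996, -0.092, 0.021], [-0.092, -0.996, -0.007], [0.022, 0.005, -1.0]]
contact_force: [-0.4, 0.8, 0.1]
width: 43.0
```

```bash
python3 st.py w7
```

```text
12.8 [506.561 -54.533 189.037] [-0.396  0.76   0.11 ] [-0.102  0.328  0.002] 43.02079101896585 q6 86.38422835840393 yaw -5.256481005014096 z [ 0.021 -0.007 -1.   ]
```

View pics/w7.png

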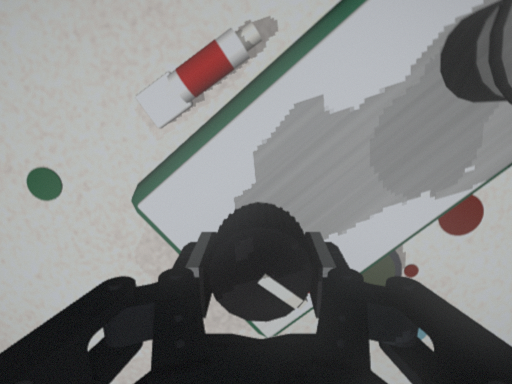

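The line sits at the same place between the fingers, so there's no slip. About 13° is left, so I'll go slowly and watch the moment.

Call:
{"op": "move_arm", "data": {"series": [{"travel": [0, 0, 0], "twist": 2.5}, {"travel": [0, 0, 0], "twist": 2.5}, {"travel": [0, 0, 0], "twist": 2.5}, {"travel": [0, 0, 0], "twist": 2.5}, {"travel": [0, 0, 0], "twist": 2.5}, {"travel": [0, 0, 0], "twist": 2.5}, {"travel": [0, 0, 0], "twist": 2.5}, {"travel": [0, 0, 0], "twist": 2.5}]}}

```text
t: 13.65
position: [506.4, -54.0, 188.7]
eef_rot: [[0.912, -0.41, 0.019], [-0.41, -0.912, -0.007], [0.021, -0.002, -1.0]]
contact_force: [-8.0, 3.8, 3.6]
width: 42.7
```

```bash
python3 st.py
```

```text
13.65 [506.383 -53.979 188.736] [-7.996  3.777  3.55 ] [0.67  1.445 1.145] 42.707230137620186 q6 105.4027241234106 yaw -24.224127382157835 z [ 0.019 -0.007 -1.   ]
```

```bash
python3 - <<'E'
from rig import viewer
from h import *
W=viewer.snapshot("wrist");S=viewer.snapshot("scene");D=viewer.snapshot("side")
cv2.imwrite("pics/w8.png",W['pixels'][:,:,::-1])
o=[]
for p in(S,D):
    u,v=proj(p,[510,-55,140]).astype(int);o.append(cv2.resize(p['pixels'][v-30:v+30,u-39:u+39,::-1],None,fx=5,fy=5,interpolation=cv2.INTER_CUBIC))
cv2.imwrite("pics/sd8.png",np.hstack(o))
E
python3 st.py
```

```text
13.8 [506.255 -53.89  188.685] [-5.138  3.009  2.445] [0.332 0.955 0.938] 42.491009007734604 q6 105.33938264957901 yaw -24.156277004315143 z [ 0.019 -0.007 -1.   ]
```

View pics/w8.png

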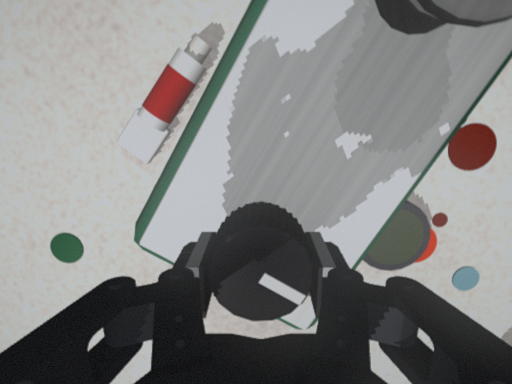

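View pics/sd8.png

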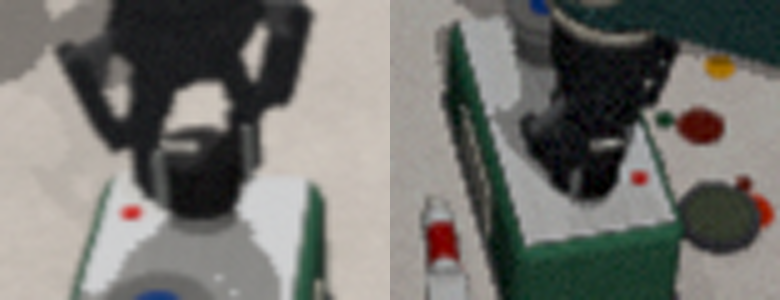

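The line now points towards the stop mark in both overview cameras, and there's a moment about z of about 1 N m. I'll measure how much the cap slipped in the grip from the line angle in the wrist pictures.

```bash
cat > la.py <<'E'
import cv2,numpy as np,sys
for f in sys.argv[1:]:
    im=cv2.imread(f"pics/{f}.png").min(2)
    m=np.zeros_like(im);m[268:308,252:306]=(im[268:308,252:306]>120)
    n,l,st,c=cv2.connectedComponentsWithStats(m)
    i=1+np.argmin([np.hypot(*(cc-[280,290])) if s[4]>80 else 999 for cc,s in zip(c[1:],st[1:])])
    k=np.argwhere(l==i)[:,::-1].astype(np.float32);v=cv2.fitLine(k,2,0,.01,.01).ravel()
    print(f,st[i],c[i],'ang',np.degrees(np.arctan2(v[1],v[0])))
E
python3 la.py w6 w7 w8
```

```text
w6 [281 290  21  16  89] [290.73033708 297.93258427] ang 34.72919
w7 [258 275  48  33 569] [281.52724077 292.25659051] ang 32.94279
w8 [259 273  47  35 600] [283.095      289.91333333] ang 30.30681
```

Call:
{"op": "move_arm", "data": {"series": [{"travel": [0, 0, 0], "twist": 3}, {"travel": [0, 0, 0], "twist": 3}, {"travel": [0, 0, 0], "twist": 0}, {"travel": [0, 0, 0], "twist": -4}, {"travel": [0, 0, -0.0001], "twist": -7}, {"travel": [0, 0, -0.0001], "twist": -7}, {"travel": [0, 0, -0.0001], "twist": -7}, {"travel": [0, 0, -0.0001], "twist": -7}]}}

```text
t: 14.6
position: [506.0, -54.3, 189.2]
eef_rot: [[0.997, 0.079, 0.018], [0.079, -0.997, -0.008], [0.017, 0.009, -1.0]]
contact_force: [-0.7, -2.7, 0.5]
width: 43.0
```

```bash
python3 st.py w9; python3 la.py w9
```

```text
14.6 [505.977 -54.289 189.25 ] [-0.724 -2.65   0.469] [ 0.036  0.201 -0.085] 43.04567913364688 q6 76.63550224111597 yaw 4.544659129432431 z [ 0.018 -0.008 -1.   ]
w9 [261 273  45  35 541] [285.73012939 288.33271719] ang 28.918665
```

Call:
{"op": "move_arm", "data": {"series": [{"travel": [0, 0, -0.0001], "twist": -7}, {"travel": [0, 0, -0.0001], "twist": -7}, {"travel": [0, 0, -0.0001], "twist": -7}, {"travel": [0, 0, -0.0001], "twist": -7}, {"travel": [0, 0, -0.0001], "twist": -7}, {"travel": [0, 0, -0.0001], "twist": -7}, {"travel": [0, 0, -0.0001], "twist": -7}, {"travel": [0, 0, -0.0001], "twist": -7}]}}

```text
t: 15.45
position: [506.5, -55.6, 190.2]
eef_rot: [[0.452, 0.892, 0.02], [0.892, -0.452, -0.009], [0.001, 0.021, -1.0]]
contact_force: [2.1, -1.9, 0.4]
width: 43.1
```

Call:
{"op": "move_arm", "data": {"series": [{"travel": [0, 0, 0], "twist": 0}, {"travel": [0, 0, 0], "twist": 0}, {"travel": [0, 0, 0], "twist": 0}, {"travel": [0, 0, 0], "twist": 0}, {"travel": [0, 0, 0], "twist": 0}, {"travel": [0, 0, 0], "twist": 0}, {"travel": [0, 0, 0], "twist": 0}, {"travel": [0, 0, 0], "twist": 0}]}}

```text
t: 16.25
position: [506.5, -55.6, 190.2]
eef_rot: [[0.46, 0.888, 0.019], [0.888, -0.46, -0.008], [0.002, 0.021, -1.0]]
contact_force: [1.4, -1.8, 0.4]
width: 42.8
```

```bash
python3 st.py w10; python3 la.py w10
python3 - <<'E'
from rig import viewer
from h import *
S=viewer.snapshot("scene");D=viewer.snapshot("side")
o=[]
for p in(S,D):
    u,v=proj(p,[530,-85,140]).astype(int);o.append(cv2.resize(p['pixels'][v-39:v+39,u-39:u+39,::-1],None,fx=5,fy=5,interpolation=cv2.INTER_CUBIC))
cv2.imwrite("pics/sd10.png",np.hstack(o))
E
```

```text
16.25 [506.49  -55.604 190.188] [ 1.42  -1.811  0.394] [0.259 0.325 0.061] 42.77100211917532 q6 18.441635890835105 yaw 62.60074310940856 z [ 0.019 -0.008 -1.   ]
w10 [261 273  19  13 142] [269.43661972 279.34507042] ang 0.74040204
```

View pics/w10.png

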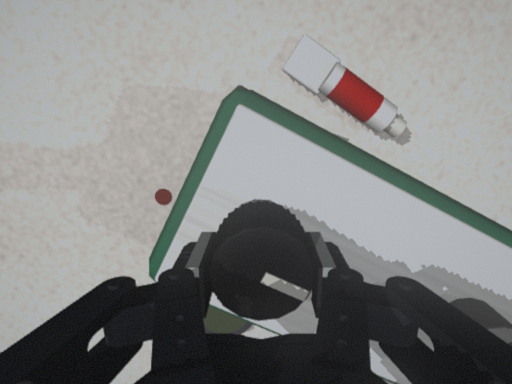

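View pics/sd10.png

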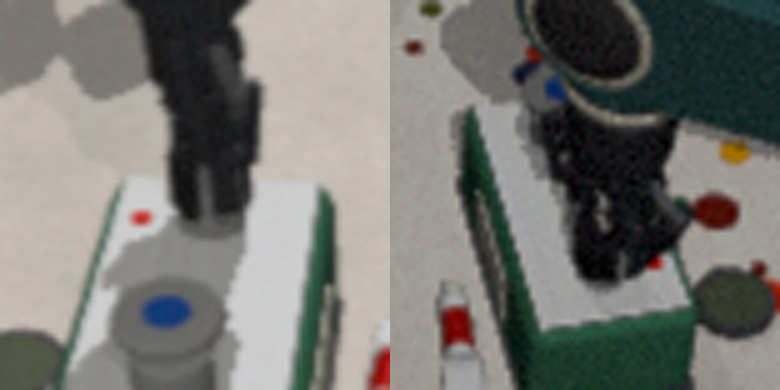

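Run:
```python
from rig import viewer,readout
from h import *
W=viewer.snapshot("wrist")
p=atz(W,263,277,147.5);q=atz(W,305,296,147.5);e=(q-p)[:2];a=np.degrees(np.arctan2(e[1],e[0]))
print(p,q,np.hypot(*e),a,'cap deg',a+145.85)
a=atz(W,240,92,100);b=atz(W,508,231,100);e=(b-a)[:2];print('can edge',np.degrees(np.arctan2(e[1],e[0])))
print(proj(W,[509,-55.4,147.5]))
s=readout.sense();print(s['t'],'grasp pt',s['position']+54*s['eef_rot'][:,2],s['width'],s['joint_velocities'])
```

```text
[508.85309373 -55.83021352 147.5       ] [520.155941   -71.95944218 147.5       ] 19.695338881500337 -54.978458225756206 cap deg 90.87154177424378
can edge -53.89853129371519
[262.83571977 276.01764646]
16.45 grasp pt [507.54671274 -56.03132042 136.19921496] 42.791224835428466 [ 0.01356296  0.05470242  0.11775325  0.01051383  0.11604029 -0.01588034]
```

The line stands about 91° from the stop mark, the fingers hold the cap, and the tool is still. I'm handing in.

```bash
python3 -c "
from rig import manip
print(manip.sign_off())"
```

```text
the job is handed in; nothing more can be done
None
```

I pressed the plunger to its stop and let it back up, then screwed the cap clockwise to bottom and backed it off a quarter turn. I handed the job in at about 16.5 s of the 61 s, with the fingers still holding the cap. Sign-off gives no verdict, so these are my own last checks:

- **Plunger:** it was pressed with about 29 N with the fingertips at 134 mm, so it was at its stop. Afterwards the blue dot was back where it should be for a 150 mm top.
- **Cap bottomed out:** the moment rose to about 1 N m after roughly 119° of cap turn, against 117.5° predicted, and the white line pointed towards the red dot. I pushed slightly further, and the cap slipped a few degrees in the fingers against the stop.
- **Quarter turn back:** the white line measures 91° (1.59 rad) back from the stop direction. Measured off the can's edge, the reading differs by about 2°, which is inside the 17° tolerance.
- **Grip:** the jaws stand at 42.8 mm on the cap with 40 N set. The grasp point is about 2 mm from the cap's grip point, and the arm is still.
- **Bystanders:** nothing touched them, and the ones near the can look unmoved in the pictures.

One check was unusable: in the last picture my script fitted only part of the white line and reported 0.7°. I used points I read off the picture for the 91° figure instead.

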